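# Snap the test gauge onto the bench air nipple and hold the valve open

## Task

Check the laboratory bench's air outlet with the small test gauge: pick the gauge up by its neck, press its coupler squarely onto the leaning brass nipple of the outlet until it snaps over the two catch balls, and push on until it is home against the spring of the valve pin. Finish while still gripping the gauge and holding it pushed home, as if to read it: do not let go or ease off. Leave the glassware, lenses and boxes around it where they stand, undisturbed.

Things in the scene. Friction and masses are not known exactly. Their poses are not given: they have to be found in the camera images.
- gauge: round steel test gauge, loose, 94 mm tall, 0.18 to 0.36 kg, standing on its open mouth at the start: banded coupler bell 42 mm across up to 47 mm, then a neck 30 mm across whose top 10 mm is the dial head, white face on top. Same all round. Origin: centre of the mouth; z: from mouth to dial. Bore: 20.4 mm wide to a ceiling at 41 mm, with a groove 26.4 mm wide from 8 to 26 mm
- gauge_neck (a point): on the gauge's axis, 65 mm above its mouth: middle of the smooth neck, dark up to 84 mm, the place to grip (30 mm across, any side). Fingertips may bear on the 6 mm wide shoulder at its foot, 47 mm above the mouth
- outlet: air outlet, a grey casting fixed to the bench: foot plate 94 mm square, 18 mm thick, a 60 mm square block on it up to 50 mm high, and a leaning round boss 38 mm across with the nipple on its flat end. Origin: centre of its underside; the nipple leans towards its -x side
- nipple: brass nipple on the outlet, fixed. Origin: on its axis at the boss's flat end, 72 mm above the bench; z: outward along it, 0.45 rad from vertical, leaning roughly to the robot. Along z: shaft 17 mm across to 34 mm, taper to 9 mm at 40 mm, spring pin 6 mm across to 52 mm. Two steel catch balls stick 3.5 mm out at its +y and -y sides, 20 mm along. Gauge wholly home: its mouth at this origin, axes in line
- valve_pin (a joint): travel of the spring pin in the nipple's tip, m: 0 standing out, grows as the gauge's ceiling presses it in; 0.011 with the gauge wholly home. Spring: 3 N at 0 plus 0.6 N per mm. A gauge that is let go rises until the balls catch it, pin near 0.001
- catch_a (a joint): travel of the catch ball on the nipple's +y side, m: 0 sprung out, 0.0035 fully in. The gauge's lip presses it about 0.002 in (some 5 to 10 N along the axis for both) and it springs out once the mouth is within about 10 mm of the flat end
- catch_b (a joint): the same for the catch ball on the nipple's -y side
- gas_tap: bystander, fixed: a gas tap on the same kind of 94 mm foot plate, with a round grey post, an upright ribbed brass hose tail (top 108 mm high, no balls, no pin) and a black lever at its side; origin at the centre of its underside
- petri_dish: bystander: shallow glass dish with a cork disc, 92 mm across, 15 mm high, loose; origin at the centre of its underside
- eyepiece: bystander: bright metal microscope eyepiece, wider at the top, standing on end, 33 mm across, 52 mm high, loose; origin at the centre of its underside
- specimen_jar: bystander: amber glass jar with a black cap, 56 mm across, 85 mm high, loose; origin at the centre of its underside
- beaker: bystander: empty glass beaker, 68 mm across, 85 mm high, loose; origin at the centre of its underside
- slide_box: bystander: closed wooden slide box, 50 by 90 by 34 mm high, loose; origin at the centre of its underside
- objective: bystander: bright stepped microscope objective standing on end, 28 mm across, 44 mm high, loose; origin at the centre of its underside
Things that resemble listed ones, but are neither listed nor needed, are in the scene too. Leave any blue or red look-alike of the gauge alone.

How it is judged:
By the outcome, as a careful person would: the job done as asked, in the order asked, and still so for the second after the job is handed in, while the arm keeps its last pose, push and grip.
It also fails if it takes over 38 s, if anything falls off the work surface, if the arm or the gripper's body presses on something with over 40 N, if the wrist force passes 120 N, or if a joint passes its speed limit or range.

## Robot

A 6-joint arm with a two-finger parallel gripper is mounted at the origin on the work surface. World frame = base frame: x ahead of the robot, y to its left, z up, the work surface at z = 0. Lengths are in m, angles in rad, forces in N, time in s.
With the tool pointing down it reaches from about 0.375 to 0.9 m from the base axis. Payload 3.1 kg.
Tool frame: the origin (TCP) lies midway between the tips of the shut fingers; the grasp point (between the pads) lies 19 mm behind it; x points along the fingers, z is the direction in which the jaws open and shut, and the axes are right-handed (so a half turn about x gives the same grasp; the last joint's range is limited). The gripper opens to 85 mm and grips with 20 to 120 N. Pads are 22 mm wide; open, the fingers measure 114 mm over their backs; the gripper's body (76 mm by 85 mm) begins 54 mm behind the grasp point. The pads swing forward as they close: fully open they stand 13 mm farther back than shut.
Start: joints at [0.957, 0.527, 1.433, -0, 1.181, -0.178], TCP at [0.264, 0.567, 0.231] pointing down, gripper open.
Joint ranges: [-3.08, 3.08], [-0.75, 2.2], [0.22, 2.44], [-1.43, 4.57], [0, 2.65], [-2.85, 2.85]. Speed limits (rad/s): [2.79, 2.79, 3.14, 3.14, 3.14, 3.14].

## Interface

Orientations are given as a unit quaternion [x, y, z, w].
In Python, from station import status, snapshot, camera_params, ticket gives the robot as it stands.
- The arm moves only by the tool arm_command, never from a script. Its argument "series" is a list that holds one entry, the list of rows, each a list of 4 numbers: the shift along the tool's x, y, z in mm, then the turn about the tool's x in rad. A call has 1 to 10 rows; each row shifts and turns the commanded pose from where the row before left it, along the tool's axes as they then stand; what a row does not reach is not made up. A row lasts 1/10 s, in which the tool goes at most 50 mm and 8.59 degrees, less where a joint would pass 70% of its speed; a pose out of reach is approached as far as the arm can. A call is refused whole if a number of a shift passes 50 or a number of a turn 0.15, either way. A call with a gripper value outside its range is refused whole. "jaw" is the opening in per cent of the stroke, from 0 (shut) to 100 (fully open), set as the call begins (left out, the last holds). The fingers move at their own pace and stop on an object; "force" is the grip in N (left out, the last holds). Time passes only in rows, so rows that do not move let the fingers close. It gives the time, the measured TCP pose, the force and the opening at its end, in the units of the state.
- status.sense(): the state, without advancing time (a new reading comes with each control period).
- snapshot(name): name is "scene" or "side" or "wrist"; returns the picture (384x512x3 uint8, red, green, blue); there is no depth.
- camera_params(name): a dict with "fovy" (degrees; the focal length in pixels is half the picture's height over the tangent of half this angle, whatever the lens; pixels are square), "cx", "cy" (the principal point, pixels), "extrinsics" (4x4, takes a point from camera to world coordinates); the wrist camera has in their place "mount" (4x4, takes a point from camera to tool coordinates, whose origin is the TCP and whose axes are the tool frame's). Camera axes: x right, y down, z forward; pixel columns grow to the right and rows downward; lengths in m; the calibration is good to about 2 mm. A picture is of the moment at which its call begins: read the wrist's pose just before it. camera_params takes no time and is no camera call.
- ticket.sign_off(): hands the job in, once; it reports no verdict.
The state is a dict: "t": time; "q": joint angles; "qd": joint speeds; "tau": joint torques, N m; "tcp_pos": TCP position; "tool_rot": TCP orientation; "force": force on the tool from outside, world axes, zero at the start; "ft_torque": the same for the moment, N m; "finger_gap": opening from 0.0 (shut) to 1.0 (fully open).
Only numpy, scipy, OpenCV 4.12 (cv2) and the standard library are available. Lean on these libraries where they do the work, as an engineer would, in place of code of your own. Each camera call takes 0.05 s, during which the arm holds its last target. There are 200 camera calls.

## Working session

There is one attempt and no reset: what is moved stays moved. The work goes in short steps, Python scripts to look and compute and a tool call to move; the robot and the scene stay as the last step left them, time stands still between calls to the robot, and variables do not carry over. Pictures are saved under pics/ and viewed, about 8 in all and at most 12, crops included, and the job is handed in when it is done.

Besides the shell and the picture viewer there is one more tool, called as name(argument=value, ...) on one line, values as JSON. arm_command: Moves the arm, as the interface text tells. Its arguments: {"type":"object","properties":{"series":{"type":"array"},"jaw":{"type":"number"},"force":{"type":"number"}},"required":["series"]}

```bash
mkdir -p pics; ls
python3 - <<'E'
from station import status,snapshot,camera_params
import cv2,numpy as np
np.set_printoptions(precision=4,suppress=True)
s=status.sense();print(s)
for n in("scene","side","wrist"):
    im=snapshot(n);cv2.imwrite(f"pics/{n}0.png",im[:,:,::-1]);print(n,camera_params(n))
E
```

```text
pics
{'t': 0.0, 'q': array([ 0.9565,  0.5285,  1.4339,  0.    ,  1.1814, -0.1785]), 'qd': array([-0.0013,  0.0014,  0.0002, -0.0007,  0.0001, -0.001 ]), 'tau': array([ -0.0006, -44.2345, -17.8028,  -0.0003,   0.0085,   0.    ]), 'tcp_pos': array([0.2634, 0.566 , 0.2303]), 'tool_rot': array([-0.3804,  0.597 ,  0.3798,  0.5955]), 'force': array([-0.3087, -0.2116,  0.2533]), 'ft_torque': array([-0.0233, -0.0155, -0.0039]), 'finger_gap': 0.9967126014477063}
scene {'fovy': 54.67605208821385, 'cx': 253.2308849956876, 'cy': 193.88095585641938, 'extrinsics': array([[-0.7831,  0.361 , -0.5063,  1.0191],
       [ 0.6217,  0.4728, -0.6245,  0.6242],
       [ 0.014 , -0.8038, -0.5947,  0.6748],
       [ 0.    ,  0.    ,  0.    ,  1.    ]])}
side {'fovy': 48.53496298509086, 'cx': 258.36947861237263, 'cy': 187.66889312543145, 'extrinsics': array([[ 0.8   , -0.3322,  0.4996, -0.0793],
       [-0.5999, -0.4592,  0.6552, -0.8167],
       [ 0.0117, -0.8239, -0.5667,  0.8019],
       [ 0.    ,  0.    ,  0.    ,  1.    ]])}
wrist {'fovy': 71.44490928468358, 'cx': 255.9415530316564, 'cy': 190.87674037883488, 'mount': array([[-0.0003, -0.2999,  0.954 , -0.1432],
       [-0.0001, -0.954 , -0.2999,  0.0763],
       [ 1.    , -0.0002,  0.0003,  0.0004],
       [ 0.    ,  0.    ,  0.    ,  1.    ]])}
```

View pics/scene0.png

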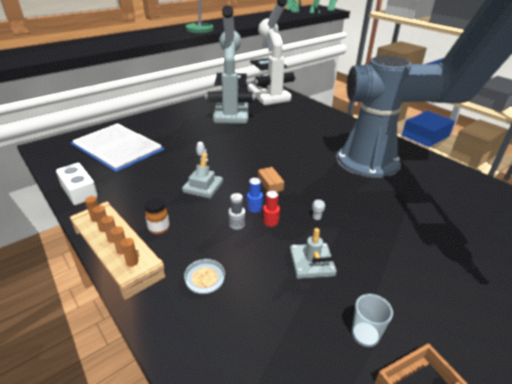

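View pics/side0.png

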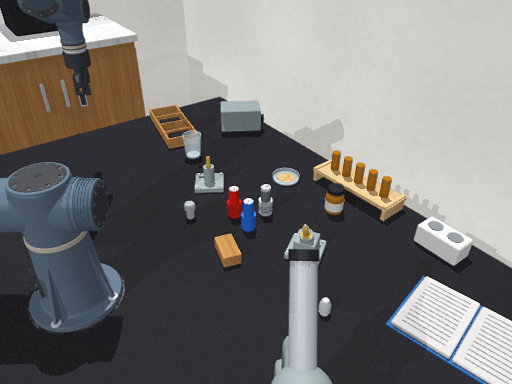

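The scene picture shows the steel gauge at (237,212), with blue and red look-alikes beside it at (255,196) and (271,209). The outlet is at (203,172) and the gas tap at (315,255). In the side picture the gauge is at (265,200) and the outlet at (305,240), partly hidden by a microscope.

Run:
```python
import cv2,numpy as np
a=cv2.imread('pics/scene0.png')[130:240,170:290];b=cv2.imread('pics/side0.png')[175:285,225:345]
r=lambda x:cv2.resize(x,(396,363),interpolation=cv2.INTER_CUBIC)
cv2.imwrite('pics/c1.png',np.hstack([r(a),r(b)]))
```

```text
(no output)
```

View pics/c1.png

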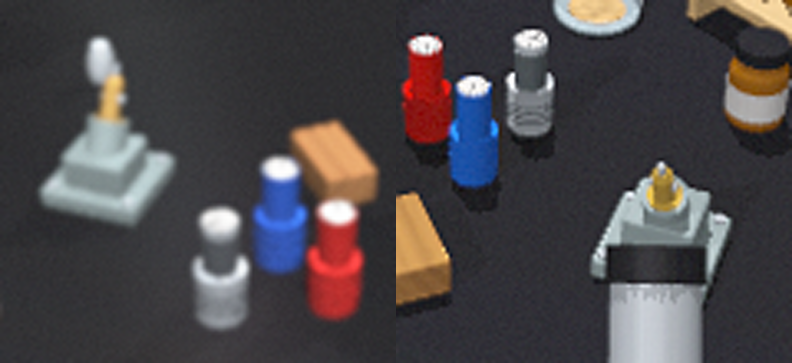

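The crop shows the gauge dial at scene (236.4,196.1) and side (266.2,187.4). The nipple's tip is at scene (205.5,153.6) and side (305.6,225.3), and the foot-plate corners show clearly.

```bash
cat > h.py <<'E'
import numpy as np,cv2
from scipy.spatial.transform import Rotation as R
from station import status,snapshot,camera_params
np.set_printoptions(precision=4,suppress=True)
def ray(n,uv,s=None):
    c=camera_params(n);f=192/np.tan(np.radians(c['fovy']/2))
    if n=='wrist':
        T=np.eye(4);T[:3,:3]=R.from_quat(s['tool_rot']).as_matrix();T[:3,3]=s['tcp_pos'];E=T@c['mount']
    else:E=c['extrinsics']
    d=E[:3,:3]@[(uv[0]-c['cx'])/f,(uv[1]-c['cy'])/f,1]
    return E[:3,3],d/np.linalg.norm(d)
def plane(r,z): return r[0]+r[1]*(z-r[0][2])/r[1][2]
def tri(*rs):
    A=sum(np.eye(3)-np.outer(d,d) for o,d in rs);b=sum((np.eye(3)-np.outer(d,d))@o for o,d in rs)
    p=np.linalg.solve(A,b);return p,[np.linalg.norm(np.cross(p-o,d)) for o,d in rs]
def proj(n,p,s=None):
    c=camera_params(n);f=192/np.tan(np.radians(c['fovy']/2))
    if n=='wrist':
        T=np.eye(4);T[:3,:3]=R.from_quat(s['tool_rot']).as_matrix();T[:3,3]=s['tcp_pos'];E=T@c['mount']
    else:E=c['extrinsics']
    q=E[:3,:3].T@(np.array(p)-E[:3,3]);return np.array([c['cx']+f*q[0]/q[2],c['cy']+f*q[1]/q[2]])
E
python3 - <<'E'
from h import *
S=lambda u,v:ray('scene',(170+u/3.3,130+v/3.3));D=lambda u,v:ray('side',(225+(u-396)/3.3,175+v/3.3))
for n,a,b in(('gauge',(219,218),(532,41)),('blue',(280,167),(474,86)),('red',(337,211),(427,46))):
    print(n,tri(S(*a),D(*b)),plane(S(*a),.094),plane(D(*b),.094))
print('tip',tri(S(117,78),D(661,166)))
for c in((45,188),(132,212),(172,155)):print(plane(S(*c),.018))
for c in((730,217),(594,268)):print('side',plane(D(*c),.018))
print('slide',[plane(S(*c),.034) for c in((290,130),(338,122),(376,165),(328,178))])
s=status.sense();print(R.from_quat(s['tool_rot']).as_matrix())
E
```

```text
gauge (array([ 0.565 , -0.0078,  0.0921]), [np.float64(0.0012802066764619898), np.float64(0.0012802066764621269)]) [ 0.5655 -0.0049  0.094 ] [ 0.5643 -0.0107  0.094 ]
blue (array([ 0.4828, -0.0332,  0.093 ]), [np.float64(0.0013196451481862692), np.float64(0.0013196451481861924)]) [ 0.4827 -0.0313  0.094 ] [ 0.483  -0.0352  0.094 ]
red (array([0.4848, 0.0416, 0.0918]), [np.float64(0.001796616288162683), np.float64(0.001796616288162594)]) [0.4852 0.0447 0.094 ] [0.4843 0.0376 0.094 ]
tip (array([ 0.5257, -0.2191,  0.1078]), [np.float64(0.002502650664637325), np.float64(0.002502650664637279)])
[ 0.6059 -0.2214  0.018 ]
[ 0.5628 -0.1418  0.018 ]
[ 0.4822 -0.1956  0.018 ]
side [ 0.6085 -0.2267  0.018 ]
side [ 0.4775 -0.2064  0.018 ]
slide [array([ 0.3801, -0.1424,  0.034 ]), array([ 0.3337, -0.1253,  0.034 ]), array([ 0.3543, -0.0476,  0.034 ]), array([ 0.4034, -0.0586,  0.034 ])]
[[-0.001  -0.9065  0.4222]
 [-0.0014  0.4222  0.9065]
 [-1.      0.0003 -0.0017]]
```

arm_command(series=[[[0, -36, -28, 0], [0, -36, -28, 0], [0, -36, -28, 0], [0, -36, -28, 0], [0, -36, -28, 0], [0, -36, -28, 0], [0, -36, -28, 0], [0, -36, -28, 0], [0, -36, -28, 0], [0, -36, -28, 0]]], jaw=75, force=20)

```text
t: 1.15
tcp_pos: [0.4724, 0.159, 0.2312]
tool_rot: [-0.38, 0.596, 0.38, 0.596]
force: [0.0, -0.3, -0.1]
finger_gap: 0.755
```

arm_command(series=[[[0, -36, -28, 0], [0, -36, -28, 0], [0, -36, -28, 0], [0, -36, -28, 0], [0, 0, 0, 0.15], [0, 0, 0, 0.15], [0, 0, 0, 0.15], [0, 0, 0, 0.15], [0, 0, 0, 0]]])

```text
t: 2.05
tcp_pos: [0.555, -0.0016, 0.231]
tool_rot: [-0.187, 0.682, 0.187, 0.682]
force: [-0.3, 0.3, -0.2]
finger_gap: 0.752
```

Run:
```python
from h import *
import pickle
s=status.sense();im=snapshot('wrist');pickle.dump(s,open('s1.pkl','wb'))
print(s['t'],s['tcp_pos'],R.from_quat(s['tool_rot']).as_matrix(),s['finger_gap'])
cv2.imwrite('pics/w1.png',cv2.resize(im[:,:,::-1],(800,600),interpolation=cv2.INTER_CUBIC));cv2.imwrite('pics/w1raw.png',im[:,:,::-1])
print(proj('wrist',[.565,-.008,.094],s)*800/512, proj('wrist',[.543,-.212,.018],s)*800/512)
```

```text
2.05 [ 0.555  -0.0016  0.231 ] [[-0.0007 -0.5099  0.8603]
 [ 0.0002  0.8603  0.5099]
 [-1.      0.0005 -0.0005]] 0.7521139736872489
[406.6919 297.2228] [281.1993 432.1768]
```

View pics/w1.png

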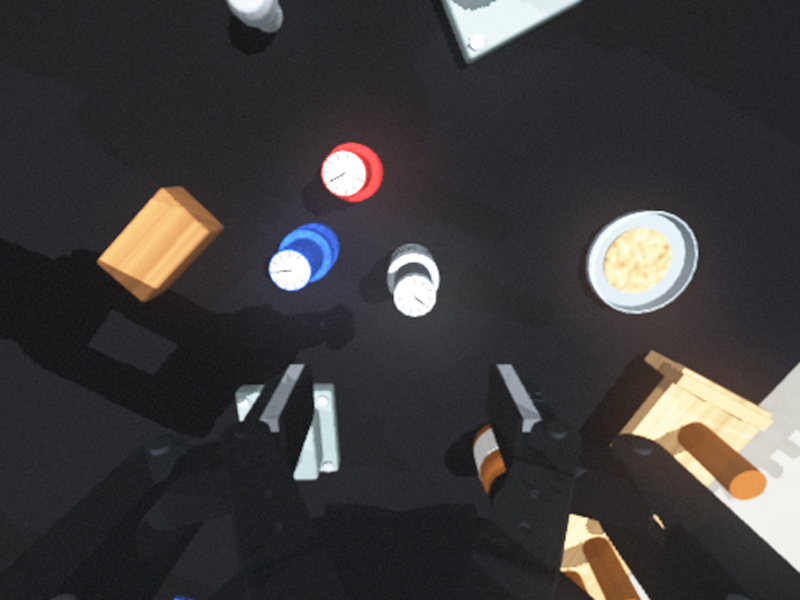

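The wrist picture shows the gauge dial at (414,296) in the 800-wide image. The dish and look-alikes are clear of the fingers' path, and the outlet's plate corners are at (236,385), (334,382) and (339,468), with the nipple hidden behind a finger.

Run:
```python
from h import *
import pickle
s=pickle.load(open('s1.pkl','rb'));k=512/800
W=lambda u,v:ray('wrist',(u*k,v*k),s)
S=lambda u,v:ray('scene',(170+u/3.3,130+v/3.3));D=lambda u,v:ray('side',(225+(u-396)/3.3,175+v/3.3))
g=plane(W(414,296),.094);p,e=tri(S(219,218),D(532,41),W(414,296));print(g,p,e)
print([plane(W(*c),.018) for c in((238,387),(334,384),(338,468))])
M=R.from_quat(s['tool_rot']).as_matrix();print('shift mm',1000*M.T@(np.r_[p[:2],.051]-s['tcp_pos']))
```

```text
[ 0.569  -0.0046  0.094 ] [ 0.5671 -0.0058  0.0922] [np.float64(0.002459932286725113), np.float64(0.0018709877961836253), np.float64(0.0022725294008087197)]
[array([ 0.4853, -0.1875,  0.018 ]), array([ 0.563 , -0.1377,  0.018 ]), array([ 0.6118, -0.221 ,  0.018 ])]
shift mm [179.9947  -9.9552   8.4108]
```

arm_command(series=[[[0, -5, 4.5, 0], [20, -5, 4.5, 0], [40, 0, 0, 0], [40, 0, 0, 0], [40, 0, 0, 0], [30, 0, 0, 0], [13, 0, 0, 0], [0, 0, 0, 0]]])

```text
t: 2.9
tcp_pos: [0.5673, -0.0054, 0.0466]
tool_rot: [-0.187, 0.683, 0.188, 0.681]
force: [0.4, -0.0, 0.3]
finger_gap: 0.755
```

arm_command(series=[[[0, 0, 0, 0], [0, 0, 0, 0], [0, 0, 0, 0], [0, 0, 0, 0], [0, 0, 0, 0], [0, 0, 0, 0]]], jaw=0, force=30)

```text
t: 3.5
tcp_pos: [0.5694, -0.0059, 0.0501]
tool_rot: [-0.188, 0.681, 0.186, 0.683]
force: [0.3, -0.1, 7.9]
finger_gap: 0.344
```

Closing swung the fingertips onto the shoulder, which reads as about 8 N upward. The gauge will have to swivel between the pads by 0.45 rad, so I'll regrip a little higher.

arm_command(series=[[[0, 0, 0, 0], [0, 0, 0, 0], [-9, 0, 0, 0], [0, 0, 0, 0]]], jaw=60)

```text
t: 3.9
tcp_pos: [0.5687, -0.0056, 0.0583]
tool_rot: [-0.187, 0.681, 0.187, 0.683]
force: [0.9, 0.0, -0.7]
finger_gap: 0.601
```

arm_command(series=[[[0, 0, 0, 0], [0, 0, 0, 0], [0, 0, 0, 0], [0, 0, 0, 0], [0, 0, 0, 0]]], jaw=0, force=30)

```text
t: 4.4
tcp_pos: [0.5683, -0.0055, 0.0575]
tool_rot: [-0.187, 0.682, 0.187, 0.682]
force: [1.5, 0.6, 3.5]
finger_gap: 0.345
```

arm_command(series=[[[-30, 0, 0, 0], [-50, 0, 0, 0], [-50, 0, 0, 0], [-40, 0, 0, 0], [0, 0, 0, 0], [0, 0, 0, 0]]])

```text
t: 5.0
tcp_pos: [0.5675, -0.0055, 0.2273]
tool_rot: [-0.187, 0.682, 0.187, 0.682]
force: [-0.3, -0.7, -3.6]
finger_gap: 0.342
```

arm_command(series=[[[0, -45, 0, 0], [0, -45, 0, 0], [0, -40, 0, 0], [0, 0, 0, 0], [0, 0, 0, 0]]])

```text
t: 5.5
tcp_pos: [0.6325, -0.1177, 0.2235]
tool_rot: [-0.185, 0.684, 0.188, 0.68]
force: [0.3, 0.3, -3.8]
finger_gap: 0.341
```

Run:
```python
from h import *
import pickle
s=status.sense();im=snapshot('wrist');pickle.dump(s,open('s2.pkl','wb'))
print(s['t'],s['tcp_pos'],s['force'])
cv2.imwrite('pics/w2raw.png',im[:,:,::-1])
u,v=proj('wrist',[.546,-.209,.06],s).astype(int);print(u,v)
b=im[:,:,::-1]; x0=max(u-64,0);y0=max(v-64,0)
c=cv2.resize(b[y0:y0+128,x0:x0+128],(600,600),interpolation=cv2.INTER_CUBIC);print(x0,y0)
cv2.imwrite('pics/w2.png',c)
```

```text
5.5 [ 0.6325 -0.1177  0.2235] [ 0.2679  0.3078 -3.7651]
157 203
93 139
```

View pics/w2.png

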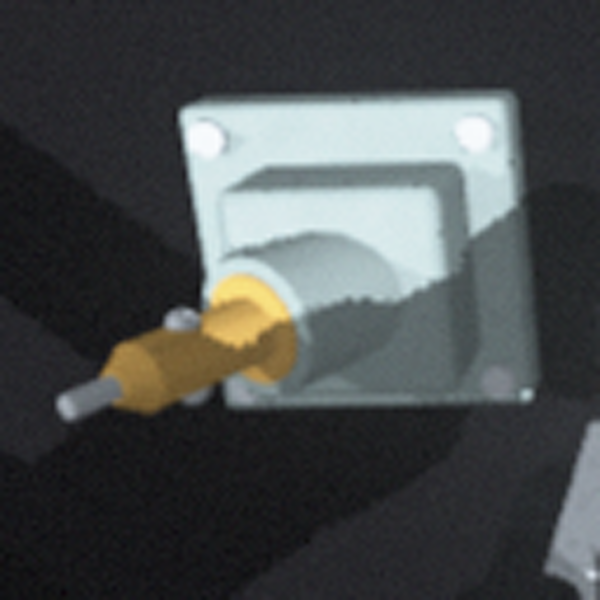

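The picture shows the nipple leaning along the tool's -z. The pin's tip is at crop (70,405), the shaft foot at (252,328) and the plate corners at (181,108), (517,95) and (537,402).

Run:
```python
from h import *
import pickle
s=pickle.load(open('s2.pkl','rb'))
r=lambda u,v:ray('wrist',(93+u*128/600,139+v*128/600),s)
W=lambda u,v,z:plane(r(u,v),z)
tip=W(70,405,.1188);base=W(252,328,.072);d=tip-base
print('tip',tip,'base',base,'az',np.degrees(np.arctan2(d[1],d[0])),'tilt',np.arctan2(np.hypot(*d[:2]),d[2]))
c=[W(181,112,.018),W(517,98,.018),W(535,395,.018)];print(c,(c[0]+c[2])/2)
e=c[1]-c[0];f=c[2]-c[1];print(np.degrees(np.arctan2(e[1],e[0])),np.degrees(np.arctan2(f[1],f[0])),np.linalg.norm(e),np.linalg.norm(f))
S=lambda u,v:ray('scene',(170+u/3.3,130+v/3.3));D=lambda u,v:ray('side',(225+(u-396)/3.3,175+v/3.3))
print('tipside',plane(D(661,164),.1188),'tri',tri(r(70,405),D(661,164)))
print(status.sense()['q'])
for uv in((232,118),(290,98)):print(plane(ray('scene',uv),0))
print(plane(ray('side',(324,308)),.03))
M=R.from_quat(s['tool_rot']).as_matrix();print(M)
```

```text
tip [ 0.5222 -0.2263  0.1188] base [ 0.5403 -0.2157  0.072 ] az -149.65604001407246 tilt 0.4215953520082234
[array([ 0.4865, -0.1956,  0.018 ]), array([ 0.5667, -0.1436,  0.018 ]), array([ 0.6131, -0.2219,  0.018 ])] [ 0.5498 -0.2088  0.018 ]
32.9790428075297 -59.348267748105854 0.09558828373106291 0.09103608894001268
tipside [ 0.5201 -0.2278  0.1188] tri (array([ 0.5215, -0.2269,  0.1176]), [np.float64(0.00039874045239240665), np.float64(0.00039874045239253714)])
[-0.3562  0.5626  1.3871  0.0005  1.1993 -0.8907]
[ 0.1814 -0.5597  0.    ]
[-0.1653 -0.574   0.    ]
[ 0.4327 -0.3977  0.03  ]
[[-0.007  -0.5081  0.8613]
 [ 0.003   0.8613  0.5081]
 [-1.      0.0061 -0.0045]]
```

The lean azimuth is about -149°, and the two-view tip estimates agree to 0.4 mm. I'll turn so that the jaw axis is the nipple's y axis, then go above the tip.

arm_command(series=[[[0, 0, 0, 0.15], [0, 0, 0, 0.15], [0, 0, 0, 0.15], [0, 0, 0, 0.15], [0, 0, 0, 0.15], [0, 0, 0, 0.15], [0, 0, 0, 0.15], [0, 0, 0, 0.15], [0, 0, 0, 0.15], [0, 0, 0, 0.15]]])

```text
t: 6.55
tcp_pos: [0.6326, -0.1152, 0.2259]
tool_rot: [0.329, 0.627, -0.33, 0.624]
force: [0.2, 0.2, -2.5]
finger_gap: 0.342
```

arm_command(series=[[[0, 0, 0, 0.07], [0, -36, 9, 0], [0, -36, 9, 0], [5, -36, 9, 0], [15, -35, 9, 0], [15, 0, 0, 0], [0, 0, 0, 0], [0, 0, 0, 0]]])

```text
t: 7.35
tcp_pos: [0.5293, -0.2198, 0.1918]
tool_rot: [0.35, 0.616, -0.349, 0.614]
force: [0.9, -0.8, -4.0]
finger_gap: 0.34
```

```bash
cat > st.py <<'E'
from h import *
s=status.sense();M=R.from_quat(s['tool_rot']).as_matrix()
a=np.array([np.sin(.45)*np.cos(np.radians(-149.3)),np.sin(.45)*np.sin(np.radians(-149.3)),np.cos(.45)])
tip=np.array([.5215,-.227,.1185]);base=tip-.052*a
print(s['t'],s['tcp_pos'],'F tool',M.T@s['force'],'T tool',M.T@s['ft_torque'],'gap',s['finger_gap'])
print('z az',np.degrees(np.arctan2(M[1,2],M[0,2])))
print('to entry',1000*M.T@(base+.034*a+[0,0,.0575]-s['tcp_pos']))
P=s['tcp_pos']-M[:,0]*.018
print('P to home',1000*M.T@(base+.0755*a-P))
E
python3 st.py
python3 - <<'E'
from h import *
s=status.sense();a=snapshot('side');b=snapshot('scene')
r=lambda n,x:cv2.resize(x,(396,396),interpolation=cv2.INTER_CUBIC)[:,:,::-1]
cv2.imwrite('pics/c2.png',np.hstack([r(0,a[160:280,245:365]),r(0,b[90:210,140:260])]))
E
```

```text
7.35 [ 0.5293 -0.2198  0.1918] F tool [3.9502 0.3221 1.1671] T tool [-0.0158 -0.0043  0.0214] gap 0.3400470670313552
z az -59.233608515104095
to entry [31.9966 -2.5035  2.2815]
P to home [ 70.1396 -20.5417   2.3044]
```

View pics/c2.png

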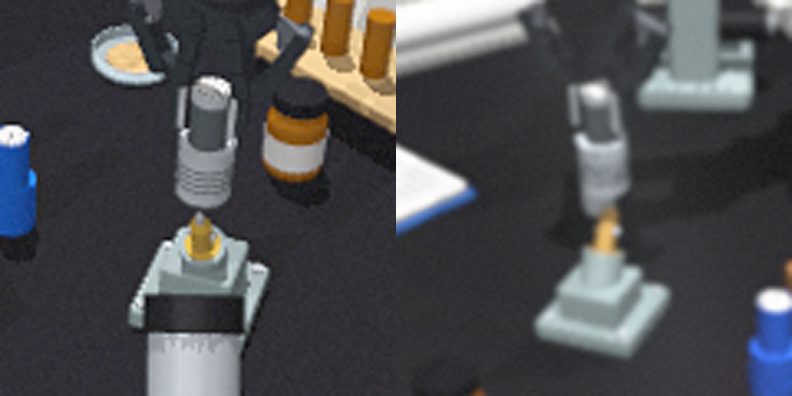

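The picture shows the gauge upright above the pin, with its mouth at side crop (204,200) and the pin at (200,215). I'll lower it over the pin.

arm_command(series=[[[4, -2.5, 2, 0], [8, 0, 0, 0], [8, 0, 0, 0], [6, 0, 0, 0], [4, 0, 0, 0], [0, 0, 0, 0], [0, 0, 0, 0]]], force=25)

```text
t: 8.15
tcp_pos: [0.5288, -0.2244, 0.1622]
tool_rot: [0.35, 0.614, -0.35, 0.615]
force: [0.9, -0.3, -2.9]
finger_gap: 0.339
```

```bash
python3 st.py
```

```text
8.15 [ 0.5288 -0.2244  0.1622] F tool [2.8644 0.6061 0.7505] T tool [ 0.0179 -0.029   0.0066] gap 0.3390000684209266
z az -59.30562856760276
to entry [ 2.4001  0.2671 -1.4666]
P to home [ 40.53   -17.7857  -1.4643]
```

arm_command(series=[[[2, -5.6, 0, 0], [1, -5.7, 0, 0], [1, -5.5, 0, 0], [1.5, -5.5, 0, 0], [0, 0, 0, 0], [0, 0, 0, 0]]])

```text
t: 8.75
tcp_pos: [0.5088, -0.2359, 0.1568]
tool_rot: [0.35, 0.615, -0.35, 0.614]
force: [0.9, 2.1, -1.0]
finger_gap: 0.344
```

```bash
python3 st.py
python3 - <<'E'
from h import *
a=snapshot('side');b=snapshot('scene')
r=lambda n,x:cv2.resize(x,(396,396),interpolation=cv2.INTER_CUBIC)[:,:,::-1]
cv2.imwrite('pics/c3.png',np.hstack([r(0,a[160:280,245:365]),r(0,b[90:210,140:260])]))
E
```

```text
8.75 [ 0.5088 -0.2359  0.1568] F tool [ 0.9823  1.8324 -1.3591] T tool [-0.0338  0.3057  0.2979] gap 0.34374676624671663
z az -59.305512217137476
to entry [-3.0486 23.3265 -1.1449]
P to home [35.1016  5.2963 -1.1282]
```

View pics/c3.png

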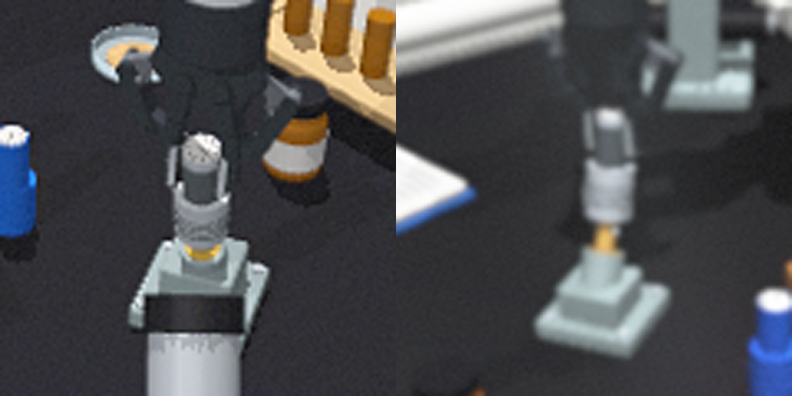

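The gauge is over the nipple and swivelling, with forces under 3 N. I'll continue the swing.

arm_command(series=[[[2, -5.5, 0, 0], [2, -5, 0, 0], [0, 0, 0, 0], [0, 0, 0, 0]]])

```text
t: 9.25
tcp_pos: [0.4999, -0.2412, 0.1525]
tool_rot: [0.35, 0.615, -0.35, 0.614]
force: [1.0, 1.3, -1.5]
finger_gap: 0.342
```

```bash
python3 st.py
python3 - <<'E'
from h import *
a=snapshot('side');b=snapshot('scene')
r=lambda n,x:cv2.resize(x,(396,396),interpolation=cv2.INTER_CUBIC)[:,:,::-1]
cv2.imwrite('pics/c4.png',np.hstack([r(0,a[180:260,265:345]),r(0,b[110:190,160:240])]))
E
```

```text
9.25 [ 0.4999 -0.2412  0.1525] F tool [ 1.5139  1.5048 -0.6025] T tool [-0.0382  0.3147  0.4178] gap 0.3415445009541458
z az -59.30264415329957
to entry [-7.2922 33.6465 -1.141 ]
P to home [30.854  15.6119 -1.1249]
```

View pics/c4.png

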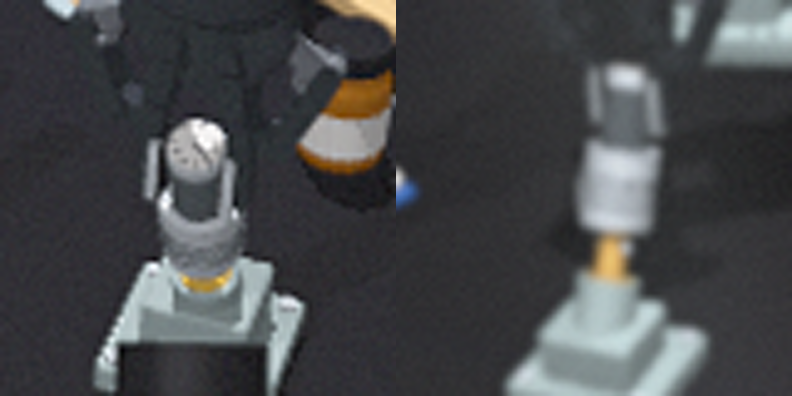

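The gauge now lies along the nipple, and the remaining path (30.9, 15.6) is along its axis. I'll push along it.

arm_command(series=[[[3.6, 1.7, -0.5, 0], [3.6, 1.7, -0.5, 0], [3.6, 1.7, 0, 0], [0, 0, 0, 0], [0, 0, 0, 0]]], force=40)

```text
t: 9.85
tcp_pos: [0.5043, -0.2376, 0.142]
tool_rot: [0.35, 0.615, -0.35, 0.614]
force: [-0.3, 1.1, 0.2]
finger_gap: 0.342
```

```bash
python3 st.py
```

```text
9.85 [ 0.5043 -0.2376  0.142 ] F tool [-0.177   0.3067 -1.1519] T tool [-0.0396  0.2575  0.1018] gap 0.3421478494592455
z az -59.290468039792984
to entry [-17.8389  28.0161  -0.2826]
P to home [20.2959  9.9688 -0.2829]
```

arm_command(series=[[[3.6, 1.7, 0, 0], [3.6, 1.7, 0, 0], [3.6, 1.7, 0, 0], [0, 0, 0, 0], [0, 0, 0, 0]]], force=60)

```text
t: 10.35
tcp_pos: [0.5089, -0.2352, 0.1311]
tool_rot: [0.35, 0.614, -0.35, 0.615]
force: [-0.9, -0.4, 1.4]
finger_gap: 0.338
```

```bash
python3 st.py
```

```text
10.35 [ 0.5089 -0.2352  0.1311] F tool [-1.4275 -1.028  -0.1077] T tool [ 0.0184  0.0405 -0.0794] gap 0.33843312910500595
z az -59.2887314975612
to entry [-28.7217  22.8856  -0.6041]
P to home [ 9.4118  4.8368 -0.6145]
```

arm_command(series=[[[3.6, 1.7, 0, 0], [3.6, 1.7, 0, 0], [2.7, 1.3, 0, 0], [0, 0, 0, 0], [0, 0, 0, 0]]], force=80)

```text
t: 10.85
tcp_pos: [0.5115, -0.234, 0.1243]
tool_rot: [0.348, 0.615, -0.35, 0.615]
force: [-9.4, -1.6, 21.7]
finger_gap: 0.332
```

```bash
python3 st.py
python3 - <<'E'
from h import *
a=snapshot('side');b=snapshot('scene')
r=lambda n,x:cv2.resize(x,(396,396),interpolation=cv2.INTER_CUBIC)[:,:,::-1]
cv2.imwrite('pics/c5.png',np.hstack([r(0,a[180:260,265:345]),r(0,b[110:190,160:240])]))
E
```

```text
10.85 [ 0.5115 -0.234   0.1243] F tool [-21.6687  -8.9597  -3.3728] T tool [-0.1478  0.8256 -1.1583] gap 0.33238201921905336
z az -59.201948957178736
to entry [-35.6009  19.859   -0.8328]
P to home [ 2.5834  1.8672 -0.8956]
```

View pics/c5.png

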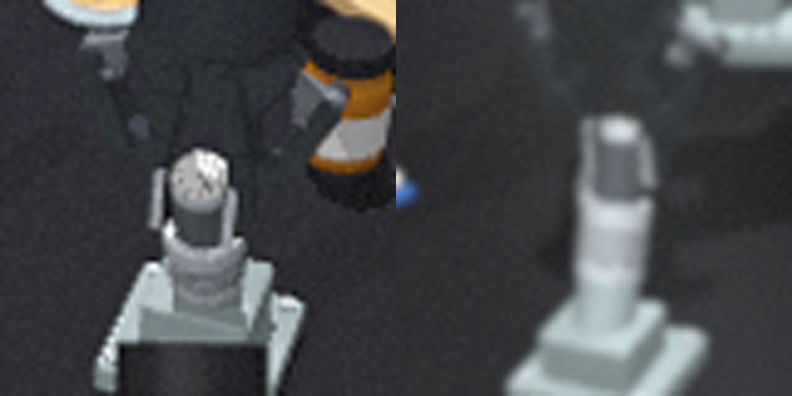

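The bell appears to sit on the boss: no brass shows in either view, and the axial push is about 26 N. I'll nudge a little more to see whether it is a hard stop.

arm_command(series=[[[1, 0.5, 0.3, 0], [1, 0.5, 0.3, 0], [0, 0, 0, 0], [0, 0, 0, 0], [0, 0, 0, 0]]])

```text
t: 11.45
tcp_pos: [0.5115, -0.2342, 0.124]
tool_rot: [0.347, 0.616, -0.351, 0.614]
force: [-16.8, -2.7, 33.2]
finger_gap: 0.33
```

```bash
python3 st.py
```

```text
11.45 [ 0.5115 -0.2342  0.124 ] F tool [-33.1162 -15.9557  -6.2504] T tool [-0.2702  1.4675 -1.7091] gap 0.3297757272321926
z az -59.15541624442924
to entry [-35.8914  19.9155  -0.9768]
P to home [ 2.3269  1.9619 -1.041 ]
```

Run:
```python
from h import *
a=np.array([np.sin(.45)*np.cos(np.radians(-149.3)),np.sin(.45)*np.sin(np.radians(-149.3)),np.cos(.45)])
tip=np.array([.5215,-.227,.1185]);base=tip-.052*a
rs=[ray('side',(265+200/4.95,180+178/4.95)),ray('scene',(160+224/4.95,110+129/4.95))]
p,e=tri(*rs);print('dial',p,e,'expected home',base+.094*a,'along axis',(p-base)@a*1000)
for n,q in(('side',base+.094*a),('scene',base+.094*a)):
  for k in(0,.005,.01):print(n,k,proj(n,q+k*a))
print([plane(ray('side',(305.4,216)),.1),]) if 0 else None
s=status.sense();im=snapshot('wrist')[:,:,::-1]
print(s['t'],s['force']); u,v=proj('wrist',base,s);print(u,v)
cv2.imwrite('pics/w3.png',cv2.resize(im,(768,576),interpolation=cv2.INTER_CUBIC))
```

```text
dial [ 0.5106 -0.2342  0.1552] [np.float64(0.0002808990399858753), np.float64(0.00028089903998597713)] expected home [ 0.5058 -0.2363  0.1563] along axis 90.68803809254284
side 0 [304.4425 216.7839]
side 0.005 [304.3101 215.8408]
side 0.01 [304.1767 214.8901]
scene 0 [206.1208 134.9712]
scene 0.005 [206.358  133.2956]
scene 0.01 [206.5956 131.6168]
11.45 [-16.7819  -2.706   33.187 ]
254.54092727665844 166.2249482811225
```

View pics/w3.png

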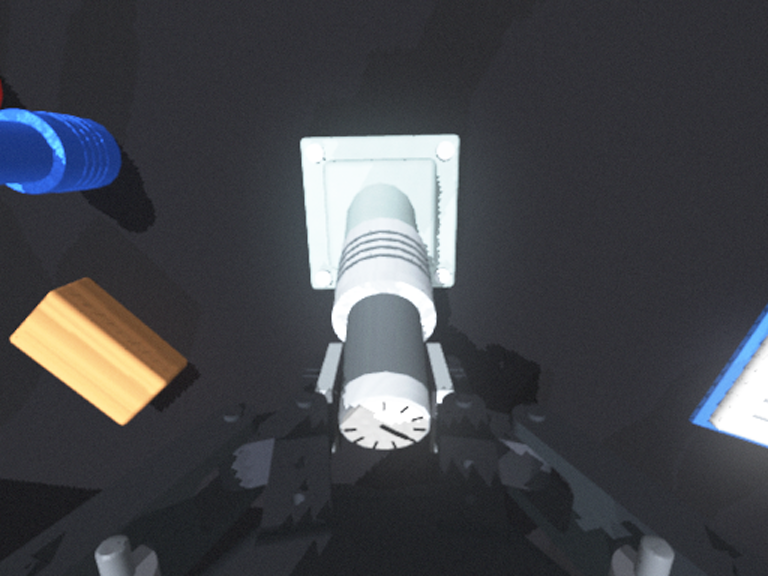

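The wrist picture shows the bell seated on the boss at about (382,235) with no brass visible. The dial is at (384,424) and the axis looks straight. I'll check squareness numerically from this view.

Run:
```python
from h import *
a=np.array([np.sin(.45)*np.cos(np.radians(-149.3)),np.sin(.45)*np.sin(np.radians(-149.3)),np.cos(.45)])
tip=np.array([.5215,-.227,.1185]);base=tip-.052*a
s=status.sense();M=R.from_quat(s['tool_rot']).as_matrix()
rw=ray('wrist',(384/1.5,424/1.5),s)
rs=[ray('side',(265+200/4.95,180+178/4.95)),ray('scene',(160+224/4.95,110+129/4.95)),rw]
p,e=tri(*rs);d=M.T@(p-(base+.094*a))*1000;print('dial',p,e,'off tool mm',d,'along',d@(M.T@a),'lean perp',d@[.435,-.9,0])
for k in(0,.05,.1):
  th=.45-k;b=np.array([np.sin(th)*np.cos(np.radians(-149.3)),np.sin(th)*np.sin(np.radians(-149.3)),np.cos(th)])
  print(k,[proj('wrist',base+h*b,s)*1.5 for h in(.047,.094)])
```

```text
dial [ 0.5092 -0.2356  0.156 ] [np.float64(0.0007438762988179618), np.float64(0.0017089417960861198), np.float64(0.0015969947407186065)] off tool mm [0.3118 3.2812 1.112 ] along -1.7218499132611715 lean perp -2.8174505594786123
0 [array([381.2856, 320.1339]), array([380.5931, 427.9836])]
0.05 [array([381.2753, 316.1792]), array([380.5498, 420.5216])]
0.1 [array([381.2663, 311.9442]), array([380.5091, 412.0102])]
```

arm_command(series=[[[0.5, -0.9, 0.3, 0], [0.5, -0.9, 0.3, 0], [0, 0, 0, 0], [0, 0, 0, 0], [0, 0, 0, 0]]])

```text
t: 12.0
tcp_pos: [0.5106, -0.2349, 0.1232]
tool_rot: [0.348, 0.615, -0.35, 0.614]
force: [-16.1, -0.4, 36.0]
finger_gap: 0.329
```

```bash
python3 st.py
```

```text
12.0 [ 0.5106 -0.2349  0.1232] F tool [-35.9638 -14.153   -7.9222] T tool [-0.2568  1.7988 -1.284 ] gap 0.3285619960958792
z az -59.187452616478346
to entry [-36.6175  21.101   -1.1987]
P to home [ 1.5758  3.1193 -1.2405]
```

arm_command(series=[[[0, 0, -0.6, 0], [0, 0, -0.6, 0], [0, 0, 0, 0], [0, 0, 0, 0], [0, 0, 0, 0], [0, 0, 0, 0]]])

```text
t: 12.6
tcp_pos: [0.5106, -0.2348, 0.1233]
tool_rot: [0.348, 0.615, -0.351, 0.615]
force: [-14.1, -1.0, 34.7]
finger_gap: 0.332
```

```bash
python3 st.py
python3 - <<'E'
from h import *
a=snapshot('side');b=snapshot('scene')
r=lambda n,x:cv2.resize(x,(396,396),interpolation=cv2.INTER_CUBIC)[:,:,::-1]
cv2.imwrite('pics/c6.png',np.hstack([r(0,a[165:285,245:365]),r(0,b[110:290,140:320])]))
E
```

```text
12.6 [ 0.5106 -0.2348  0.1233] F tool [-34.6476 -12.7832  -6.2778] T tool [-0.2515  1.4376 -1.2765] gap 0.3324406291619061
z az -59.193252722731465
to entry [-36.5391  21.0187  -0.9892]
P to home [ 1.6469  3.0288 -1.0731]
```

View pics/c6.png

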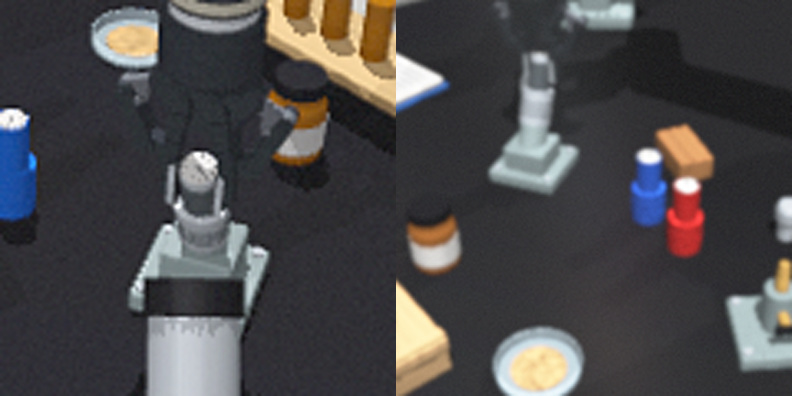

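The bell is seated on the boss, the gauge is in line and still gripped, and the bystanders in these crops stand where they were. The push is holding steady, so I'm handing in.

```bash
python3 -c "
from station import ticket;print(ticket.sign_off())"
```

```text
the job is handed in; nothing more can be done
None
```

The gauge is on the outlet nipple, pushed onto the boss. I handed in at about 12.7 s with the gripper still holding it at 80 N. I picked it up by the neck, lowered it over the pin, let it swivel between the pads to the nipple's lean, and pushed it on along the axis.

**Last checks:**
- **Home position:** the push reached a hard stop. A further 2 mm of command moved it only about 0.3 mm while the axial push rose from about 23 to 37 N; at hand-in it was about 37 N. No brass shows between bell and boss in any view. The dial measured 2–3 mm lower along the axis than the expected home height.
- **Squareness:** the dial measured about 3 mm off the nipple's axis. I nudged it about 1.5 mm toward the lean, after which the grip point read about 2 mm past the axis. So it is square only to about 0.03 rad, roughly the limit of the measurement.
- **Position disagreement:** the grip point read about 3 mm short of home, against the dial's reading. I put this down to calibration error or slip in the grip.
- **Catch balls and valve pin:** I could not observe either directly. That the balls snapped and the pin is pressed in is inferred from the seating.
- **Bystanders:** the ones in the last pictures (dish, jar, slide box, blue and red gauges, gas tap) look unmoved. The beaker, eyepiece and objective were not checked in them, but the arm did not go near them.

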